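# Put the battery pack and the hex keys away in the instrument drawer

### The arm

A 6-joint arm with a two-finger parallel gripper is mounted at the origin on a cart in front of the work surface, level with it; the furniture and walls round the work are solid. World frame = base frame: x ahead of the robot, y to its left, z up, the work surface at z = 0. Lengths are in mm, angles in rad, forces in N, time in s.
With the tool pointing down it reaches from about 300 to 775 mm from the base axis. Payload 14.6 kg.
Tool frame: the origin (TCP) lies on the centre line of the jaws, within the pads' length; the fingertips stand 25 mm ahead of it and the grasp point (between the pads) lies 6 mm ahead of it; z points along the fingers, y is the line along which they close (so a half turn about z gives the same grasp; the last joint's range is limited). The gripper opens to 85 mm and grips with 20 to 120 N. Pads are 22 mm wide; open, the fingers measure 114 mm over their backs; the gripper's body (76 mm by 85 mm) begins 54 mm behind the grasp point. The pads swing forward as they close: fully open they stand 13 mm farther back than shut.
Start: joints at [1.135, 0.3, 1.521, -0, 1.321, -0.067], TCP at [198.27, 513.009, 256.281] pointing down, gripper open.
Joint ranges: [-3.03, 3.03], [-0.79, 2.21], [0.23, 2.52], [-1.04, 4.18], [0, 3.07], [-2.55, 2.55]. Speed limits (rad/s): [2.22, 2.22, 2.57, 3.14, 3.14, 3.14].

### API

Orientations are given as a unit quaternion [x, y, z, w].
In Python, from bench import * gives the robot as it stands.
- The arm moves only by the tool move_arm, never from a script. Its argument "plan" is a list of rows, each an object of numbers: "tx", "ty", "tz": the shift along the world's x, y, z in m; "rx", "ry", "rz": the turn, a rotation vector about the world's x, y, z in degrees; "hand": the closure, from -1 (fully open) to 1 (shut). A call has 1 to 5 rows; each row is the pose to reach, as a shift and turn from the pose commanded when the call began; what a row does not reach only later rows make up. A row lasts 1/10 s, in which the tool goes at most 50 mm and 8.59 degrees, less where a joint would pass 70% of its speed; a pose out of reach is approached as far as the arm can. A call with a gripper value outside its range is refused whole. The fingers move at their own pace and stop on an object; "newtons" is the grip in N (left out, the last holds). Time passes only in rows, so rows that repeat a pose let the fingers close. It gives the time, the measured TCP pose, the force, the opening and the grip force at its end, in the units of the state.
- read_state(): the state, without advancing time (a new reading comes with each control period).
- capture(name): name is "scene" or "top" or "wrist"; returns the picture (400x640x3 uint8, red, green, blue); there is no depth.
- camera_model(name): a dict with "intrinsics" (3x3 intrinsics, pixels), "rvec" (rotation vector, rad) and "tvec" (3), from world to camera coordinates, as OpenCV has them. Camera axes: x right, y down, z forward; pixel columns grow to the right and rows downward; lengths in mm; the calibration is good to about 2 mm. The wrist camera is an equidistant fisheye: a pixel r from the principal point sees the ray r / f radians off the axis. A picture is of the moment at which its call begins: read the wrist's pose just before it. camera_model takes no time and is no camera call; for the wrist camera it gives the pose at the moment of the call.
- hand_in(): hands the job in; it is judged then, once.
Trained networks look in the newest picture that a camera, given by its name, has taken for a name from the list of things; names that differ only in an ending like _2 or _b are one class to them, and where a whole thing is asked for, a point or a joint stands for the part that bears it (a point fixed in the world has none). Each returns a list of dicts, best first, with "score" (0 to 1); they miss things now and then, are a little off and sometimes report something else, mostly with a low value. They report only what shows in the picture. A call takes as long as a camera call. They do not tell look-alikes from the thing itself.
- cut_out(camera, thing): "pixels" (400x640 bool, what is visible of it).
- pinpoint(camera, thing): "centre" ([x, y, z] in mm, in the coordinates of the camera as it stood for that picture, good to about 4 mm: a listed point, or the origin of a listed thing).
The state is a dict: "clock": time; "joint_positions": joint angles; "dq": joint speeds; "effort": joint torques, N m; "tcp_pos": TCP position; "ee_rot": TCP orientation; "wrist_force": force on the tool from outside, world axes, zero at the start; "wrist_torque": the same for the moment, N m; "gripper_width": finger opening in mm; "gripper_force": force on a finger pad.
Only numpy, scipy, OpenCV 4.12 (cv2) and the standard library are available. Lean on these libraries where they do the work, as an engineer would, in place of code of your own. Each camera call takes 0.05 s, during which the arm holds its last target. There are 200 camera calls.

### The job

Put the robot battery pack and the folding hex-key set away in the drawer of the low cabinet, and leave the drawer open, as more tools will follow. One of the two lies in front of the drawer: move it aside, clear of the drawer's way, before you pull the drawer fully open by its bar handle; then lay the battery pack flat in the wide middle lane and the hex keys flat in the empty narrow lane beside it. Do not knock over or shift the tin, the tumbler or the roll of tape.

Things in the scene. Friction and masses are not known exactly. Their poses are not given: they have to be found in the camera images.
- cabinet: low grey cabinet, fixed to the bench, 180 (x) x 236 (y) x 78 (z) mm; origin: centre of its underside on the bench; front face at its own x = -90; the drawer slides out along its own -x. The top plate begins at x = -71 (underside 70 mm up). Drawer front 230 mm wide, 15 thick, 9 to 73 mm above the bench. The bar handle stands out to x = -138 shut, -258 fully open
- drawer (a joint): how far the drawer is pulled out, m: 0 fully shut, 0.12 fully open (end stop). It slides with about 2 N of friction and stays where it is left; at the start it is shut or up to 12 mm ajar
- handle (a point): middle of the drawer's bar handle: a level round bar, 11 mm thick, 110 mm long along the cabinet's y, 42 mm in front of the front face (36 mm free between bar and face), held by two 9 mm rods at y +-47 mm; 54 mm above the bench. Its axes are the cabinet's; it moves with the drawer
- wide_lane (a point): centre of the floor of the wide middle lane in the drawer, 18 mm above the bench; axes as the cabinet's; moves with the drawer. Lane 124 mm long along x, from the front panel's inside to a rear wall 12 mm high (uncovered by the top plate but for the last mm when the drawer is fully open), 84 mm wide along y between dividers 5 mm thick and 8 mm high
- narrow_lane (a point): centre of the floor of the empty narrow lane, 73 mm to the cabinet's +y side of the wide lane's centre; axes alike; 18 mm above the bench, 124 mm long along x, 52 mm wide along y, between an 8 mm high divider and the 12 mm high drawer side. The other narrow lane, at -y, holds a printed gripper finger 18 mm high
- battery_pack: black robot battery pack lying flat, 98 mm long along its own y, 60 mm wide along its own x (63 with a latch button), 42 mm high, about 0.34 kg; origin at the centre of its underside. Lies either in front of the drawer or on the bench to the right
- hex_keys: folding hex-key holder, 98 mm long along its own y, 20 mm wide along its own x, 21 mm high, about 0.11 kg; origin at the centre of its underside. Lies where the battery pack does not: on the right or in front of the drawer
- tin: bystander: food tin, diameter 57, 72 mm high; origin at the centre of its underside; stands beside the drawer
- tumbler: bystander: white tumbler, diameter 72 at the rim, 127 mm high; origin at the centre of its underside; stands beside the drawer, on the other side from the tin
- tape_roll: bystander: flat roll of tape, diameter 98, 25 mm high; origin at the centre of its underside; lies on the far right. Apart from the things listed, the bench is bare from x 0.40 to 0.60 and y -0.42 to 0.45 m, but for a flat cutting mat 2 mm thick on the left (y > 0.27)
Mind the look-alikes: they are no part of the job. Of the things like the hex_keys, leave any that is orange; of the rest the larger one is meant.

How it is judged (in metres and radians):
On the way, in this order (a step that is already met when the one before it is completed fails the run):
1. with the drawer still shut, the tool in front of it has been set down clear of the drawer's way (value of joint drawer below 0.03 m and (y of battery_pack in the frame of cabinet above 0.14 m or y of battery_pack in the frame of cabinet below -0.14 m or x of battery_pack in the frame of cabinet below -0.31 m or (z of battery_pack in the frame of cabinet above 0.07 m and x of battery_pack in the frame of cabinet above -0.09 m)) and linear speed of each of battery_pack, hex_keys below 0.05 m/s and contact force between the fingers and battery_pack below 0.5 N and (y of hex_keys in the frame of cabinet above 0.12 m or y of hex_keys in the frame of cabinet below -0.12 m or x of hex_keys in the frame of cabinet below -0.31 m or (z of hex_keys in the frame of cabinet above 0.07 m and x of hex_keys in the frame of cabinet above -0.09 m)) and contact force between the fingers and hex_keys below 0.5 N), for 0.2 s.
2. the fingers pull the drawer out by its handle (value of joint drawer above 0.03 m and contact force between the fingers and cabinet above 0.5 N), for 0.1 s.
3. the drawer is fully open (over 100 of 120 mm) (value of joint drawer above 0.1 m), for 0.2 s.
At the end, for the whole second after the job is handed in: the drawer stands open by over 60 mm; the battery pack lies in the wide lane (within 20 mm of its centre lengthwise, 16 mm across) and the hex keys in the empty narrow lane (20 mm, 20 mm), both flat on the lane floor (within 6 mm and 0.1 rad), at rest and released (value of joint drawer above 0.06 m and y of battery_pack in the frame of wide_lane between -0.016 and 0.016 m and x of battery_pack in the frame of wide_lane between -0.02 and 0.02 m and z of battery_pack in the frame of wide_lane between -0.006 and 0.006 m and angle between each of battery_pack, hex_keys's own z axis and vertical below 0.1 rad and y of hex_keys in the frame of narrow_lane between -0.02 and 0.02 m and x of hex_keys in the frame of narrow_lane between -0.02 and 0.02 m and z of hex_keys in the frame of narrow_lane between -0.006 and 0.006 m and contact force between the fingers and battery_pack below 0.5 N and linear speed of each of battery_pack, hex_keys below 0.03 m/s and contact force between the fingers and hex_keys below 0.5 N); the robot touches nothing.
It fails at once if the tin is shifted by more than 30 mm or tipped over (distance of tin from where it was at the start of the episode above 0.03 m or angle between tin's own z axis and vertical above 0.5 rad).
It fails at once if the tumbler is shifted by more than 30 mm or tipped over (distance of tumbler from where it was at the start of the episode above 0.03 m or angle between tumbler's own z axis and vertical above 0.5 rad).
It fails at once if the roll of tape is shifted by more than 30 mm or tipped over (distance of tape_roll from where it was at the start of the episode above 0.03 m or angle between tape_roll's own z axis and vertical above 0.5 rad).
It also fails if it takes over 72 s, if anything falls off the work surface, if the arm or the gripper's body presses on something with over 40 N, if the wrist force passes 120 N, or if a joint passes its speed limit or range.

## Working session

There is one attempt and no reset: what is moved stays moved. The work goes in short steps, Python scripts to look and compute and a tool call to move; the robot and the scene stay as the last step left them, time stands still between calls to the robot, and variables do not carry over. Pictures are saved under pics/ and viewed, at most 10 in all, crops included, and the job is handed in when it is done.

Besides the shell and the picture viewer there is one more tool, called by a JSON object that holds its "fn" and its "kwargs", one argument or row to a line. move_arm: Moves the arm, as the interface text tells. Its arguments: {"type":"object","properties":{"plan":{"type":"array"},"newtons":{"type":"number"}},"required":["plan"]}

```bash
mkdir -p pics; ls; cat > h.py <<'E'
from bench import *
import numpy as np, cv2
from scipy.spatial.transform import Rotation as R
def cam(n):
    m=camera_model(n); return np.array(m["intrinsics"]),R.from_rotvec(np.ravel(m["rvec"])).as_matrix(),np.ravel(m["tvec"])
def ray(n,px,z,m=None):  # pixels -> world at height z
    K,Rm,t=m or cam(n); px=np.atleast_2d(px).astype(float)
    if n=="wrist":
        d=(px-K[:2,2])/[K[0,0],K[1,1]]; th=np.linalg.norm(d,axis=1,keepdims=True)
        c=np.hstack([d/np.maximum(th,1e-9)*np.sin(th),np.cos(th)])
    else:
        c=np.hstack([(px-K[:2,2])/[K[0,0],K[1,1]],np.ones((len(px),1))])
    o=-Rm.T@t; d=c@Rm; return o+d*((z-o[2])/d[:,2:3])
def toworld(n,c,m=None):
    K,Rm,t=m or cam(n); return Rm.T@(np.array(c)-t)
def save(n,img,): cv2.imwrite("pics/"+n+".png",img[:,:,::-1])
E
python3 - <<'E'
from h import *
ims=[]
for n in("top","scene"):
    im=capture(n); save(n,im); 
    for th in("cabinet","handle","wide_lane","narrow_lane","battery_pack","hex_keys","tin","tumbler","tape_roll"):
        for p in pinpoint(n,th)[:4]: print(n,th,round(p["score"],2),toworld(n,p["centre"]).round(0))
print({k:np.round(v,3) for k,v in read_state().items()})
E
```

```text
pics
top cabinet 0.61 [ 509. -448.    3.]
top handle 0.57 [554. 182.  54.]
top narrow_lane 0.35 [ 479. -251.   -1.]
top battery_pack 0.69 [ 477. -249.   -1.]
top hex_keys 0.72 [469. 173.  -2.]
top hex_keys 0.72 [470. 419.   4.]
top hex_keys 0.53 [410.  54.   1.]
top tin 0.61 [593.   7.  -1.]
top tumbler 0.81 [604. 360.  -1.]
top tape_roll 0.97 [ 508. -447.    3.]
scene cabinet 0.71 [696. 173.  -1.]
scene cabinet 0.51 [606. 354.  -3.]
scene handle 0.56 [555. 174.  56.]
scene wide_lane 0.96 [674. 167.  18.]
scene narrow_lane 0.67 [682. 244.  15.]
scene battery_pack 0.69 [ 477. -253.   -2.]
scene hex_keys 0.65 [470. 417.  -2.]
scene hex_keys 0.63 [412.  57.  -3.]
scene hex_keys 0.47 [471. 170.   1.]
scene hex_keys 0.4 [681. 242.  18.]
scene tin 0.91 [592.  11.  -4.]
scene tumbler 0.86 [607. 356.  -3.]
scene tape_roll 0.59 [ 510. -452.   -2.]
{'clock': np.float64(1.0), 'joint_positions': array([ 1.135,  0.3  ,  1.521,  0.   ,  1.321, -0.067]), 'dq': array([-0.   ,  0.001, -0.   ,  0.   ,  0.001,  0.   ]), 'effort': array([-4.0000e-03, -5.4336e+01, -3.6196e+01, -0.0000e+00,  1.0000e-03,
       -0.0000e+00]), 'tcp_pos': array([198.269, 513.006, 256.268]), 'ee_rot': array([ 0.183,  0.983, -0.   , -0.   ]), 'wrist_force': array([-0.137, -0.269,  0.098]), 'wrist_torque': array([ 0.006, -0.001, -0.002]), 'gripper_force': np.float64(0.0), 'gripper_width': np.float64(85.552)}
```

View pics/top.png

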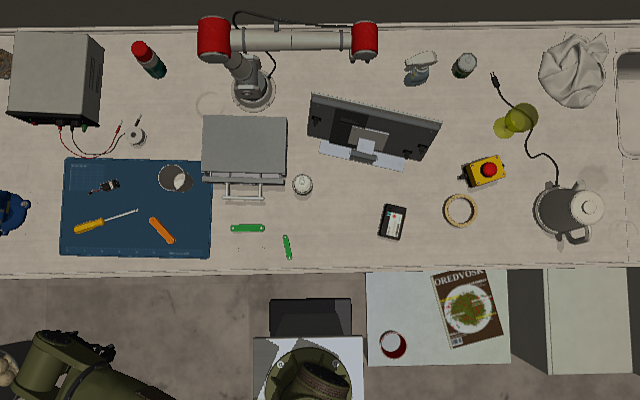

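View pics/scene.png

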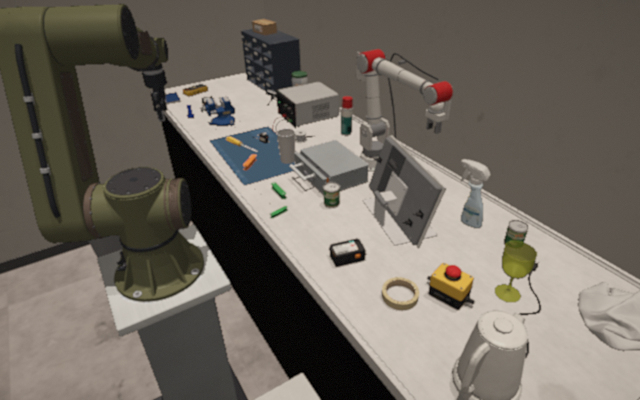

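```bash
python3 - <<'E'
from h import *
im=capture("top")
c=im[100:270,195:315]; save("crop1",cv2.resize(c,None,fx=3.5,fy=3.5,interpolation=cv2.INTER_CUBIC))
hsv=cv2.cvtColor(im,cv2.COLOR_RGB2HSV)
m=cv2.inRange(hsv,(45,90,40),(85,255,255)); m[:, :200]=0; m[:,320:]=0;m[:215]=0;m[270:]=0
n,l,s,ct=cv2.connectedComponentsWithStats(m)
def rep(name,mask,z):
    ys,xs=np.nonzero(mask); w=ray("top",np.c_[xs,ys],z)[:,:2]
    r=cv2.minAreaRect(w.astype(np.float32)); b=cv2.boxPoints(r)
    e=b[1]-b[0]; f=b[2]-b[1]; L=e if np.linalg.norm(e)>np.linalg.norm(f) else f
    print(name,np.round(r[0]),np.round(r[1]),"long axis deg",np.degrees(np.arctan2(L[1],L[0])).round(1),"px",xs.mean().round(),ys.mean().round())
for i in range(1,n):
    if s[i,4]>40: rep("green",l==i,20)
for t,z in(("hex_keys",20),("battery_pack",40),("cabinet",78),("tin",70),("tumbler",120)):
    for k in cut_out("top",t)[:4]: rep(f'{t} {k["score"]:.2f}',k["pixels"],z)
E
```

```text
green [469. 172.] [19. 98.] long axis deg -89.2 px 246.0 228.0
green [411.  58.] [71. 15.] long axis deg 10.5 px 287.0 247.0
hex_keys 0.69 [466. 419.] [95. 21.] long axis deg 42.8 px 162.0 230.0
hex_keys 0.48 [468. 172.] [93. 17.] long axis deg 88.9 px 247.0 228.0
battery_pack 0.73 [ 477. -246.] [63. 97.] long axis deg -15.2 px 392.0 222.0
battery_pack 0.38 [588. 180.] [236.  81.] long axis deg 88.9 px 244.0 182.0
cabinet 0.70 [667. 173.] [242. 241.] long axis deg 86.9 px 244.0 152.0
tin 0.67 [586.  10.] [51. 60.] long axis deg -1.1 px 302.0 184.0
tumbler 0.81 [606. 354.] [93. 71.] long axis deg 88.9 px 175.0 179.0
tumbler 0.22 [582.   8.] [56. 54.] long axis deg 43.9 px 302.0 184.0
```

View pics/crop1.png

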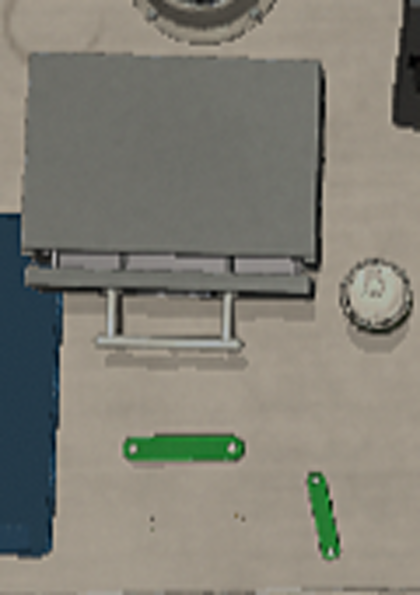

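Candidates for the hex keys in the top picture: (162,230) is orange, so it stays. (246,228) is green and 98 mm long. (287,247) is green but only 71 mm long. The larger green one at (246,228), in front of the drawer, is meant; the crop confirms it. The drawer is slightly ajar.

```bash
python3 - <<'E'
from h import *
f=lambda p:np.array(p)/3.5+[195,100]-0.35
for n,a,b,z in(("handle",(97,341),(243,346),56),("front edge low",(27,284),(311,296),73),("front edge up",(27,266),(311,278),73),("plate front",(22,249),(322,262),78),("plate back",(30,55),(320,63),78)):
    w=ray("top",[f(a),f(b)],z); d=w[0]-w[1]; print(n,w[:,:2].round(0).tolist(),w.mean(0).round(0)[:2],"yaw",np.degrees(np.arctan2(d[1],d[0])).round(1)-90,np.linalg.norm(d).round())
E
```

```text
handle [[556.0, 237.0], [550.0, 119.0]] [553. 178.] yaw -3.0999999999999943 118.0
front edge low [[602.0, 290.0], [588.0, 62.0]] [595. 176.] yaw -3.5 228.0
front edge up [[616.0, 290.0], [602.0, 62.0]] [609. 176.] yaw -3.5 228.0
plate front [[630.0, 292.0], [615.0, 52.0]] [622. 172.] yaw -3.5999999999999943 241.0
plate back [[787.0, 285.0], [777.0, 51.0]] [782. 168.] yaw -2.5999999999999943 234.0
```

{"fn": "move_arm", "kwargs": {
  "plan": [
    {"tx": 0.04, "ty": -0.05, "rz": -8.5, "hand": -0.3},
    {"tx": 0.08, "ty": -0.1, "rz": -17, "hand": -0.3},
    {"tx": 0.12, "ty": -0.15, "rz": -25.5, "hand": -0.3},
    {"tx": 0.16, "ty": -0.2, "rz": -34, "hand": -0.3},
    {"tx": 0.19, "ty": -0.24, "rz": -41, "hand": -0.3}
  ]
}}

```text
validation failed for argument at $.pl...
```

{"fn": "move_arm", "kwargs": {
  "plan": [
    {"tx": 0.04, "ty": -0.05, "tz": 0, "rx": 0, "ry": 0, "rz": -8.5, "hand": -0.3},
    {"tx": 0.08, "ty": -0.1, "tz": 0, "rx": 0, "ry": 0, "rz": -17, "hand": -0.3}
  ]
}}

```text
clock: 1.5
tcp_pos: [260.8, 434.2, 256.0]
ee_rot: [0.328, 0.945, -0.0, -0.0]
wrist_force: [0.9, 0.5, 0.5]
gripper_width: 59.5
gripper_force: 0.0
```

{"fn": "move_arm", "kwargs": {
  "plan": [
    {"tx": 0.03, "ty": -0.04, "tz": 0, "rx": 0, "ry": 0, "rz": -8.5, "hand": -0.3},
    {"tx": 0.06, "ty": -0.08, "tz": 0, "rx": 0, "ry": 0, "rz": -17, "hand": -0.3},
    {"tx": 0.09, "ty": -0.12, "tz": 0, "rx": 0, "ry": 0, "rz": -25.5, "hand": -0.3},
    {"tx": 0.12, "ty": -0.16, "tz": 0, "rx": 0, "ry": 0, "rz": -34, "hand": -0.3},
    {"tx": 0.15, "ty": -0.2, "tz": 0, "rx": 0, "ry": 0, "rz": -42.5, "hand": -0.3}
  ]
}}

```text
clock: 2.0
tcp_pos: [411.6, 233.1, 256.6]
ee_rot: [0.649, 0.761, 0.0, 0.0]
wrist_force: [-0.5, 0.4, 0.8]
gripper_width: 55.5
gripper_force: 0.0
```

{"fn": "move_arm", "kwargs": {
  "plan": [
    {"tx": 0.03, "ty": -0.035, "tz": 0, "rx": 0, "ry": 0, "rz": -8.5, "hand": -0.3},
    {"tx": 0.04, "ty": -0.041, "tz": -0.03, "rx": 0, "ry": 0, "rz": -9.5, "hand": -0.3},
    {"tx": 0.04, "ty": -0.041, "tz": -0.06, "rx": 0, "ry": 0, "rz": -9.5, "hand": -0.3},
    {"tx": 0.04, "ty": -0.041, "tz": -0.1, "rx": 0, "ry": 0, "rz": -9.5, "hand": -0.3},
    {"tx": 0.04, "ty": -0.041, "tz": -0.1, "rx": 0, "ry": 0, "rz": -9.5, "hand": -0.3}
  ]
}}

```text
clock: 2.5
tcp_pos: [448.9, 193.1, 152.4]
ee_rot: [0.708, 0.706, -0.003, -0.002]
wrist_force: [0.2, 0.1, 0.2]
gripper_width: 55.6
gripper_force: 0.0
```

```bash
cat >> h.py <<'E'
def yaw():
    y=R.from_quat(read_state()["ee_rot"]).as_matrix()[:,1]; return np.degrees(np.arctan2(y[1],y[0]))
def rect(n,mask,z,m):
    ys,xs=np.nonzero(mask); w=ray(n,np.c_[xs,ys],z,m)[:,:2]
    r=cv2.minAreaRect(w.astype(np.float32)); b=cv2.boxPoints(r)
    e=b[1]-b[0]; f=b[2]-b[1]; L=e if np.linalg.norm(e)>np.linalg.norm(f) else f
    return np.round(r[0],1),np.round(r[1]),np.degrees(np.arctan2(L[1],L[0])).round(1)
def look(things,name=None):
    s=read_state(); m=cam("wrist"); im=capture("wrist")
    if name: save(name,im)
    for t,z in things:
        for p in pinpoint("wrist",t)[:3]: print(t,round(p["score"],2),toworld("wrist",p["centre"],m).round(1))
        for k in cut_out("wrist",t)[:3]: print(t,"cut",round(k["score"],2),*rect("wrist",k["pixels"],z,m))
    print(s["clock"],s["tcp_pos"].round(1),"yaw",yaw().round(1),s["gripper_width"],s["wrist_force"].round(1))
    return im,m
E
python3 - <<'E'
from h import *
im,m=look([("hex_keys",20),("handle",54),("cabinet",78)],"w1")
E
```

```text
hex_keys 0.66 [472.6 173.6   0.8]
hex_keys 0.59 [416.8  54.1  -0.6]
hex_keys cut 0.91 [470.4 171.6] [102.  23.] 89.8
hex_keys cut 0.67 [417.   65.7] [66. 24.] 9.2
handle 0.55 [559.  174.9  54.1]
handle cut 0.7 [596.3 179.6] [228.  94.] 86.8
cabinet 0.82 [698.7 170.4  -1. ]
cabinet cut 0.74 [663.1 172.2] [236. 251.] -2.7
cabinet cut 0.25 [580.1 188.4] [203.  82.] 87.4
2.5 [448.9 193.1 152.4] yaw -0.1 55.647664314551086 [0.2 0.1 0.2]
```

View pics/w1.png

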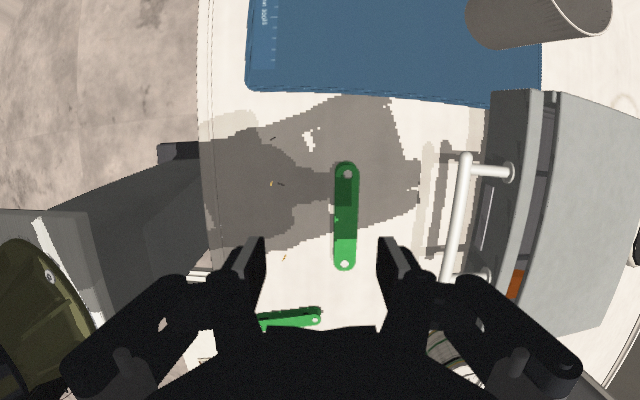

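The wrist view shows the large green hex keys upright at (345,215), in reach of the jaws. The small green one is at (290,318) and the handle at about (465,215). Next I descend and grip.

{"fn": "move_arm", "kwargs": {
  "plan": [
    {"tx": 0.0215, "ty": -0.0215, "tz": -0.02, "rx": 0, "ry": 0, "rz": 0, "hand": -0.3},
    {"tx": 0.0215, "ty": -0.0215, "tz": -0.06, "rx": 0, "ry": 0, "rz": 0, "hand": -0.3},
    {"tx": 0.0215, "ty": -0.0215, "tz": -0.1, "rx": 0, "ry": 0, "rz": 0, "hand": -0.3},
    {"tx": 0.0215, "ty": -0.0215, "tz": -0.12, "rx": 0, "ry": 0, "rz": 0, "hand": -0.3},
    {"tx": 0.0215, "ty": -0.0215, "tz": -0.12, "rx": 0, "ry": 0, "rz": 0, "hand": 0.5}
  ],
  "newtons": 40
}}

```text
clock: 3.35
tcp_pos: [471.3, 172.2, 34.6]
ee_rot: [0.708, 0.706, -0.002, -0.001]
wrist_force: [-0.4, -0.3, 0.4]
gripper_width: 42.1
gripper_force: 0.0
```

{"fn": "move_arm", "kwargs": {
  "plan": [
    {"tx": 0, "ty": 0, "tz": 0, "rx": 0, "ry": 0, "rz": 0, "hand": 1},
    {"tx": 0, "ty": 0, "tz": 0, "rx": 0, "ry": 0, "rz": 0, "hand": 1},
    {"tx": 0, "ty": 0, "tz": 0, "rx": 0, "ry": 0, "rz": 0, "hand": 1},
    {"tx": 0, "ty": 0, "tz": 0, "rx": 0, "ry": 0, "rz": 0, "hand": 1}
  ],
  "newtons": 40
}}

```text
clock: 3.75
tcp_pos: [473.1, 172.8, 38.0]
ee_rot: [0.708, 0.706, 0.001, 0.001]
wrist_force: [-1.9, 0.7, 8.5]
gripper_width: 18.0
gripper_force: 39.7
```

{"fn": "move_arm", "kwargs": {
  "plan": [
    {"tx": 0, "ty": 0, "tz": 0.04, "rx": 0, "ry": 0, "rz": 0, "hand": 1},
    {"tx": 0, "ty": -0.03, "tz": 0.07, "rx": 0, "ry": 0, "rz": 0, "hand": 1},
    {"tx": 0, "ty": -0.08, "tz": 0.07, "rx": 0, "ry": 0, "rz": 0, "hand": 1},
    {"tx": 0, "ty": -0.13, "tz": 0.07, "rx": 0, "ry": 0, "rz": 0, "hand": 1},
    {"tx": 0, "ty": -0.18, "tz": 0.07, "rx": 0, "ry": 0, "rz": 0, "hand": 1}
  ]
}}

```text
clock: 4.25
tcp_pos: [472.2, -9.3, 107.5]
ee_rot: [0.708, 0.707, 0.001, 0.001]
wrist_force: [0.6, 0.1, -1.5]
gripper_width: 18.3
gripper_force: 39.8
```

{"fn": "move_arm", "kwargs": {
  "plan": [
    {"tx": 0, "ty": -0.04, "tz": 0, "rx": 0, "ry": 0, "rz": 0, "hand": 1},
    {"tx": 0, "ty": -0.06, "tz": -0.02, "rx": 0, "ry": 0, "rz": 0, "hand": 1},
    {"tx": 0, "ty": -0.06, "tz": -0.05, "rx": 0, "ry": 0, "rz": 0, "hand": 1},
    {"tx": 0, "ty": -0.06, "tz": -0.06, "rx": 0, "ry": 0, "rz": 0, "hand": 1},
    {"tx": 0, "ty": -0.06, "tz": -0.06, "rx": 0, "ry": 0, "rz": 0, "hand": 1}
  ]
}}

```text
clock: 4.75
tcp_pos: [471.8, -67.2, 45.8]
ee_rot: [0.708, 0.706, -0.001, -0.001]
wrist_force: [0.7, -0.3, -0.9]
gripper_width: 18.1
gripper_force: 39.8
```

{"fn": "move_arm", "kwargs": {
  "plan": [
    {"tx": 0, "ty": 0, "tz": -0.004, "rx": 0, "ry": 0, "rz": 0, "hand": 1},
    {"tx": 0, "ty": 0, "tz": -0.008, "rx": 0, "ry": 0, "rz": 0, "hand": 1},
    {"tx": 0, "ty": 0, "tz": -0.008, "rx": 0, "ry": 0, "rz": 0, "hand": 0.3},
    {"tx": 0, "ty": 0, "tz": -0.006, "rx": 0, "ry": 0, "rz": 0, "hand": 0.0},
    {"tx": 0, "ty": 0, "tz": -0.006, "rx": 0, "ry": 0, "rz": 0, "hand": 0.0}
  ]
}}

```text
clock: 5.25
tcp_pos: [472.6, -67.6, 40.9]
ee_rot: [0.708, 0.706, 0.0, 0.0]
wrist_force: [-0.4, -1.1, 0.6]
gripper_width: 42.6
gripper_force: 0.0
```

{"fn": "move_arm", "kwargs": {
  "plan": [
    {"tx": 0, "ty": 0, "tz": 0.03, "rx": 0, "ry": 0, "rz": 0, "hand": 0},
    {"tx": 0, "ty": 0, "tz": 0.08, "rx": 0, "ry": 0, "rz": 0, "hand": 0},
    {"tx": 0, "ty": 0.03, "tz": 0.12, "rx": 0, "ry": 0, "rz": 0, "hand": 0},
    {"tx": 0.02, "ty": 0.07, "tz": 0.13, "rx": 0, "ry": 0, "rz": 0, "hand": 0},
    {"tx": 0.04, "ty": 0.11, "tz": 0.13, "rx": 0, "ry": 0, "rz": -3, "hand": 0}
  ]
}}

```text
clock: 5.75
tcp_pos: [513.5, 43.6, 173.4]
ee_rot: [0.727, 0.687, 0.002, 0.002]
wrist_force: [-0.1, -0.2, -0.1]
gripper_width: 42.7
gripper_force: 0.0
```

```bash
python3 - <<'E'
from h import *
im,m=look([("hex_keys",20),("handle",54)])
n="top";im=capture(n)
for t in("hex_keys","handle"):
  for p in pinpoint(n,t)[:4]: print(n,t,round(p["score"],2),toworld(n,p["centre"]).round(0))
for k in cut_out(n,"hex_keys"): print(*rect(n,k["pixels"],20,cam(n)))
E
```

```text
hex_keys 0.91 [413.3  53.1  -3.2]
hex_keys 0.63 [478.  -68.9  -1.2]
hex_keys cut 0.84 [475.5 -59.6] [96. 22.] 89.1
hex_keys cut 0.65 [416.9  57.3] [75. 17.] 12.1
hex_keys cut 0.31 [604.6  -3.1] [ 60. 102.] -49.6
handle 0.75 [554.3 174.6  51.3]
handle cut 0.86 [591.  133.1] [153.  86.] 87.3
5.75 [513.5  43.6 173.4] yaw -3.1 42.679538767630646 [-0.1 -0.2 -0.1]
top hex_keys 0.55 [471. -64.  -1.]
top hex_keys 0.51 [467. 416.   3.]
top handle 0.73 [553. 182.  56.]
[471.7 -66.8] [26. 96.] -88.0
[676.5 178.2] [253. 248.] 87.6
[467.1 417.7] [99. 26.] 41.2
[590.4 184.6] [236.  82.] 88.9
```

{"fn": "move_arm", "kwargs": {
  "plan": [
    {"tx": 0.015, "ty": 0.047, "tz": 0, "rx": 0, "ry": 0, "rz": 0, "hand": 0.1},
    {"tx": 0.03, "ty": 0.09, "tz": 0, "rx": 0, "ry": 0, "rz": 0, "hand": 0.1},
    {"tx": 0.0405, "ty": 0.133, "tz": -0.01, "rx": 0, "ry": 0, "rz": 0, "hand": 0.1},
    {"tx": 0.0405, "ty": 0.133, "tz": -0.03, "rx": 0, "ry": 0, "rz": 0, "hand": 0.1},
    {"tx": 0.0405, "ty": 0.133, "tz": -0.04, "rx": 0, "ry": 0, "rz": 0, "hand": 0.1}
  ]
}}

```text
clock: 6.7
tcp_pos: [552.2, 175.5, 128.5]
ee_rot: [0.726, 0.688, -0.001, -0.0]
wrist_force: [-0.3, -1.1, 0.0]
gripper_width: 38.4
gripper_force: 0.0
```

```bash
python3 - <<'E'
from h import *
im,m=look([("handle",54)],"w2")
E
```

```text
handle 0.56 [560.1 175.8  52.9]
handle cut 0.69 [593.5 205.1] [179.  85.] 87.7
6.7 [552.2 175.5 128.5] yaw -3.2 38.419309701346116 [-0.3 -1.1  0. ]
```

View pics/w2.png

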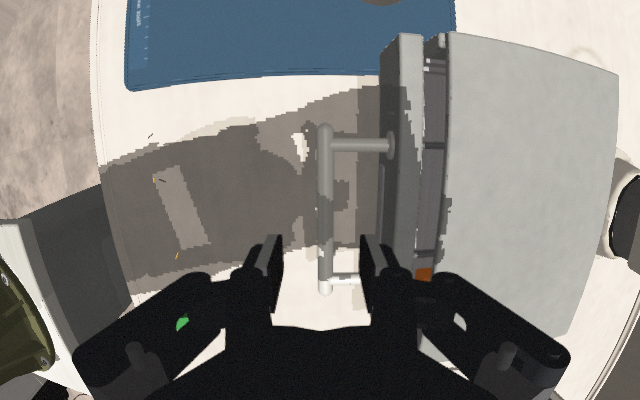

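```bash
python3 - <<'E'
from h import *
print(ray("wrist",[(326,130),(326,208),(326,290)],54).round(1))
E
```

```text
[[560.4 231.8  54. ]
 [557.8 181.3  54. ]
 [554.7 118.5  54. ]]
```

The bar lies between the jaws at pixel column 326, from row 130 to 290, and is centred at about (557,175). Next I descend and grip it.

{"fn": "move_arm", "kwargs": {
  "plan": [
    {"tx": 0.005, "ty": 0, "tz": -0.03, "rx": 0, "ry": 0, "rz": 0, "hand": 0.1},
    {"tx": 0.005, "ty": 0, "tz": -0.052, "rx": 0, "ry": 0, "rz": 0, "hand": 0.1},
    {"tx": 0.005, "ty": 0, "tz": -0.052, "rx": 0, "ry": 0, "rz": 0, "hand": 1},
    {"tx": 0.005, "ty": 0, "tz": -0.052, "rx": 0, "ry": 0, "rz": 0, "hand": 1},
    {"tx": 0.005, "ty": 0, "tz": -0.052, "rx": 0, "ry": 0, "rz": 0, "hand": 1}
  ],
  "newtons": 50
}}

```text
clock: 7.35
tcp_pos: [558.2, 174.9, 79.8]
ee_rot: [0.726, 0.687, 0.0, 0.001]
wrist_force: [-0.7, -4.8, -0.8]
gripper_width: 7.4
gripper_force: 48.8
```

{"fn": "move_arm", "kwargs": {
  "plan": [
    {"tx": 0, "ty": 0, "tz": 0, "rx": 0, "ry": 0, "rz": 0, "hand": 1},
    {"tx": 0, "ty": 0, "tz": 0, "rx": 0, "ry": 0, "rz": 0, "hand": 1}
  ]
}}

```text
clock: 7.55
tcp_pos: [558.1, 174.9, 79.7]
ee_rot: [0.726, 0.687, 0.0, 0.001]
wrist_force: [-2.0, -4.7, 2.5]
gripper_width: 7.8
gripper_force: 49.4
```

{"fn": "move_arm", "kwargs": {
  "plan": [
    {"tx": -0.01, "ty": 0.001, "tz": 0, "rx": 0, "ry": 0, "rz": 0, "hand": 1},
    {"tx": -0.025, "ty": 0.0015, "tz": 0, "rx": 0, "ry": 0, "rz": 0, "hand": 1},
    {"tx": -0.04, "ty": 0.0025, "tz": 0, "rx": 0, "ry": 0, "rz": 0, "hand": 1},
    {"tx": -0.055, "ty": 0.003, "tz": 0, "rx": 0, "ry": 0, "rz": 0, "hand": 1},
    {"tx": -0.07, "ty": 0.004, "tz": 0, "rx": 0, "ry": 0, "rz": 0, "hand": 1}
  ]
}}

```text
clock: 8.05
tcp_pos: [488.2, 178.3, 79.7]
ee_rot: [0.726, 0.687, 0.001, 0.001]
wrist_force: [2.8, -13.9, 1.7]
gripper_width: 7.2
gripper_force: 50.0
```

{"fn": "move_arm", "kwargs": {
  "plan": [
    {"tx": -0.015, "ty": 0.001, "tz": 0, "rx": 0, "ry": 0, "rz": 0, "hand": 1},
    {"tx": -0.028, "ty": 0.0015, "tz": 0, "rx": 0, "ry": 0, "rz": 0, "hand": 1},
    {"tx": -0.038, "ty": 0.002, "tz": 0, "rx": 0, "ry": 0, "rz": 0, "hand": 1},
    {"tx": -0.046, "ty": 0.003, "tz": 0, "rx": 0, "ry": 0, "rz": 0, "hand": 1},
    {"tx": -0.046, "ty": 0.003, "tz": 0, "rx": 0, "ry": 0, "rz": 0, "hand": 1}
  ]
}}

```text
clock: 8.55
tcp_pos: [445.5, 183.0, 83.3]
ee_rot: [0.726, 0.687, 0.005, 0.003]
wrist_force: [-2.4, -0.5, 53.7]
gripper_width: 0.1
gripper_force: 26.5
```

{"fn": "move_arm", "kwargs": {
  "plan": [
    {"tx": 0, "ty": 0, "tz": 0.02, "rx": 0, "ry": 0, "rz": 0, "hand": 1},
    {"tx": 0, "ty": 0, "tz": 0.06, "rx": 0, "ry": 0, "rz": 0, "hand": 1},
    {"tx": 0, "ty": -0.03, "tz": 0.1, "rx": 0, "ry": 0, "rz": 0, "hand": 0.3},
    {"tx": -0.02, "ty": -0.06, "tz": 0.12, "rx": 0, "ry": 0, "rz": 0, "hand": 0},
    {"tx": -0.04, "ty": -0.1, "tz": 0.14, "rx": 0, "ry": 0, "rz": 0, "hand": 0}
  ]
}}

```text
clock: 9.05
tcp_pos: [401.5, 82.0, 220.7]
ee_rot: [0.726, 0.688, 0.002, 0.001]
wrist_force: [1.0, -0.2, 1.4]
gripper_width: 42.1
gripper_force: 0.0
```

```bash
python3 - <<'E'
from h import *
im,m=look([("handle",54),("wide_lane",18),("narrow_lane",18)])
n="top";im=capture(n)
for t in("handle","wide_lane","narrow_lane","tin","tumbler","battery_pack"):
  for p in pinpoint(n,t)[:3]: print(n,t,round(p["score"],2),toworld(n,p["centre"]).round(0))
save("crop3",cv2.resize(im[100:270,195:315],None,fx=3.5,fy=3.5,interpolation=cv2.INTER_CUBIC))
E
```

```text
handle 0.97 [451.4 178.9  55.9]
handle cut 0.58 [528.  164.9] [211. 173.] 87.9
wide_lane 0.56 [564.9 175.7  19.3]
wide_lane cut 0.58 [543.2 167. ] [241. 195.] 87.1
narrow_lane 0.79 [569.6 247.5  10. ]
narrow_lane cut 0.76 [544.1 165.8] [239. 196.] 88.4
9.05 [401.5  82.  220.7] yaw -3.1 42.143476479895064 [ 1.  -0.2  1.4]
top handle 0.66 [445. 186.  58.]
top wide_lane 0.92 [563. 179.  18.]
top narrow_lane 0.96 [571. 253.  19.]
top tin 0.54 [591.  11.  -0.]
top tumbler 0.68 [606. 360.  -1.]
top battery_pack 0.87 [ 476. -249.   -1.]
```

View pics/crop3.png

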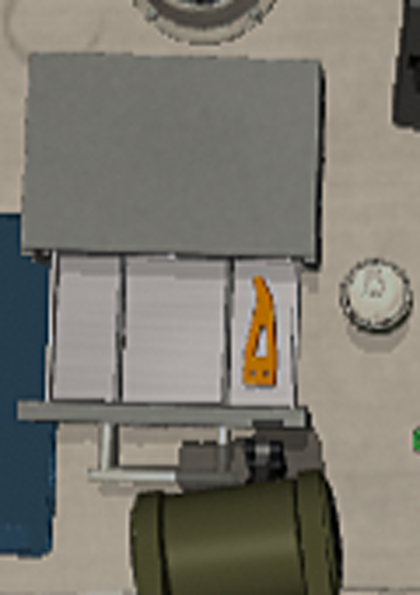

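The drawer is open with its lanes uncovered. The middle lane is at crop (175,330) and the empty narrow one at (85,330). The orange printed finger lies in the right-hand lane. I'll measure how far the drawer is open.

```bash
python3 - <<'E'
from h import *
f=lambda p:np.array(p)/3.5+[195,100]-0.35
for n,a,b,z in(("front low",(20,416),(305,425),73),("front up",(20,402),(305,409),73)):
    w=ray("top",[f(a),f(b)],z); print(n,w[:,:2].round(0).tolist(),w.mean(0).round(0)[:2])
a=cv2.cvtColor(cv2.imread("pics/top.png"),cv2.COLOR_BGR2GRAY);b=cv2.cvtColor(capture("top"),cv2.COLOR_RGB2GRAY)
for g in(a,b):
    p=g[100:260,210:222].mean(1) ; d=np.diff(p); i=np.argsort(-abs(d))[:8]; print([(int(k)+100,round(float(d[k]))) for k in sorted(i)])
E
```

```text
front low [[496.0, 295.0], [484.0, 68.0]] [490. 182.]
front up [[507.0, 295.0], [497.0, 68.0]] [502. 182.]
[(114, -33), (170, -35), (172, 48), (180, -15), (181, -85), (182, 41), (183, 47), (189, 13)]
[(114, -33), (170, -33), (172, 40), (173, 30), (213, -78), (215, 26), (219, -39), (220, 42)]
```

{"fn": "move_arm", "kwargs": {
  "plan": [
    {"tx": 0.01, "ty": -0.035, "tz": 0, "rx": 0, "ry": 0, "rz": 8, "hand": -1},
    {"tx": 0.02, "ty": -0.07, "tz": 0, "rx": 0, "ry": 0, "rz": 16, "hand": -1},
    {"tx": 0.03, "ty": -0.105, "tz": 0, "rx": 0, "ry": 0, "rz": 24, "hand": -1},
    {"tx": 0.04, "ty": -0.14, "tz": 0, "rx": 0, "ry": 0, "rz": 32, "hand": -1},
    {"tx": 0.05, "ty": -0.175, "tz": 0, "rx": 0, "ry": 0, "rz": 40, "hand": -1}
  ]
}}

```text
clock: 10.3
tcp_pos: [452.0, -94.1, 218.3]
ee_rot: [0.445, 0.896, 0.0, 0.0]
wrist_force: [0.6, 0.9, 0.1]
gripper_width: 85.7
gripper_force: 0.0
```

{"fn": "move_arm", "kwargs": {
  "plan": [
    {"tx": 0.005, "ty": -0.03, "tz": 0, "rx": 0, "ry": 0, "rz": 8, "hand": -1},
    {"tx": 0.01, "ty": -0.06, "tz": 0, "rx": 0, "ry": 0, "rz": 16, "hand": -1},
    {"tx": 0.015, "ty": -0.09, "tz": -0.01, "rx": 0, "ry": 0, "rz": 24, "hand": -1},
    {"tx": 0.02, "ty": -0.12, "tz": -0.02, "rx": 0, "ry": 0, "rz": 32, "hand": -1},
    {"tx": 0.024, "ty": -0.155, "tz": -0.03, "rx": 0, "ry": 0, "rz": 38, "hand": -1}
  ]
}}

```text
clock: 10.8
tcp_pos: [475.9, -248.6, 187.8]
ee_rot: [0.129, 0.992, 0.0, 0.0]
wrist_force: [0.4, 0.9, 0.8]
gripper_width: 85.5
gripper_force: 0.0
```

```bash
python3 - <<'E'
from h import *
im,m=look([("battery_pack",42)],"w4")
E
```

```text
battery_pack 0.77 [ 4.789e+02 -2.528e+02  3.000e-01]
battery_pack cut 0.81 [ 478.6 -250.9] [60. 96.] -14.6
10.8 [ 475.9 -248.6  187.8] yaw 74.8 85.51743987157279 [0.4 0.9 0.8]
```

View pics/w4.png

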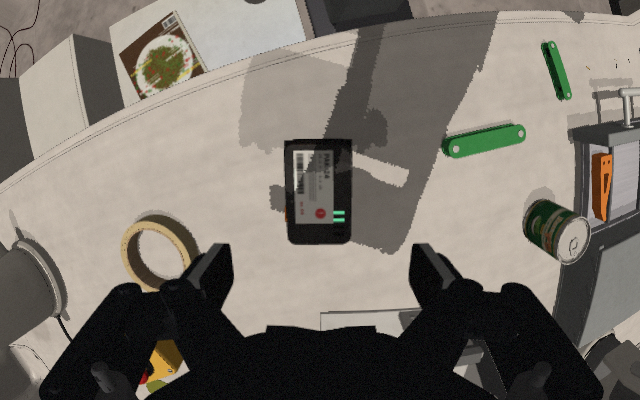

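The battery lies at (320,190) in the wrist view, square between the jaws. Next I descend and grip it.

{"fn": "move_arm", "kwargs": {
  "plan": [
    {"tx": 0.0025, "ty": -0.002, "tz": -0.04, "rx": 0, "ry": 0, "rz": 0, "hand": -1},
    {"tx": 0.0025, "ty": -0.002, "tz": -0.08, "rx": 0, "ry": 0, "rz": 0, "hand": -1},
    {"tx": 0.0025, "ty": -0.002, "tz": -0.12, "rx": 0, "ry": 0, "rz": 0, "hand": -1},
    {"tx": 0.0025, "ty": -0.002, "tz": -0.142, "rx": 0, "ry": 0, "rz": 0, "hand": -1},
    {"tx": 0.0025, "ty": -0.002, "tz": -0.142, "rx": 0, "ry": 0, "rz": 0, "hand": -1}
  ]
}}

```text
clock: 11.45
tcp_pos: [477.1, -248.0, 43.9]
ee_rot: [0.132, 0.991, 0.001, -0.002]
wrist_force: [-0.2, 0.4, 0.9]
gripper_width: 85.5
gripper_force: 0.0
```

{"fn": "move_arm", "kwargs": {
  "plan": [
    {"tx": 0, "ty": 0, "tz": 0, "rx": 0, "ry": 0, "rz": 0, "hand": 0},
    {"tx": 0, "ty": 0, "tz": 0, "rx": 0, "ry": 0, "rz": 0, "hand": 0.5},
    {"tx": 0, "ty": 0, "tz": 0, "rx": 0, "ry": 0, "rz": 0, "hand": 0.5},
    {"tx": 0, "ty": 0, "tz": 0, "rx": 0, "ry": 0, "rz": 0, "hand": 0.5}
  ],
  "newtons": 50
}}

```text
clock: 11.85
tcp_pos: [479.2, -249.8, 48.5]
ee_rot: [0.132, 0.991, -0.001, 0.002]
wrist_force: [-0.6, 1.6, 7.1]
gripper_width: 58.8
gripper_force: 54.9
```

{"fn": "move_arm", "kwargs": {
  "plan": [
    {"tx": 0, "ty": 0, "tz": 0.04, "rx": 0, "ry": 0, "rz": 0, "hand": 0.5},
    {"tx": 0, "ty": 0.02, "tz": 0.08, "rx": 0, "ry": 0, "rz": 0, "hand": 0.5},
    {"tx": 0, "ty": 0.05, "tz": 0.11, "rx": 0, "ry": 0, "rz": 4, "hand": 0.5},
    {"tx": 0, "ty": 0.09, "tz": 0.12, "rx": 0, "ry": 0, "rz": 8, "hand": 0.5},
    {"tx": 0, "ty": 0.13, "tz": 0.13, "rx": 0, "ry": 0, "rz": 11.5, "hand": 0.5}
  ]
}}

```text
clock: 12.35
tcp_pos: [478.2, -118.4, 178.5]
ee_rot: [0.031, 1.0, -0.0, 0.001]
wrist_force: [1.2, 0.1, -3.2]
gripper_width: 58.8
gripper_force: 57.2
```

{"fn": "move_arm", "kwargs": {
  "plan": [
    {"tx": 0.01, "ty": 0.045, "tz": 0, "rx": 0, "ry": 0, "rz": 0, "hand": 0.5},
    {"tx": 0.02, "ty": 0.09, "tz": 0, "rx": 0, "ry": 0, "rz": 0, "hand": 0.5},
    {"tx": 0.03, "ty": 0.135, "tz": 0, "rx": 0, "ry": 0, "rz": 0, "hand": 0.5},
    {"tx": 0.04, "ty": 0.18, "tz": 0, "rx": 0, "ry": 0, "rz": 0, "hand": 0.5},
    {"tx": 0.05, "ty": 0.22, "tz": 0, "rx": 0, "ry": 0, "rz": 0, "hand": 0.5}
  ]
}}

```text
clock: 12.85
tcp_pos: [528.3, 102.8, 177.7]
ee_rot: [0.032, 1.0, 0.0, 0.001]
wrist_force: [1.1, -0.0, -3.2]
gripper_width: 59.1
gripper_force: 57.2
```

{"fn": "move_arm", "kwargs": {
  "plan": [
    {"tx": 0.01, "ty": 0.03, "tz": 0.0, "rx": 0, "ry": 0, "rz": 0, "hand": 0.5},
    {"tx": 0.02, "ty": 0.05, "tz": 0.0, "rx": 0, "ry": 0, "rz": 0, "hand": 0.5},
    {"tx": 0.032, "ty": 0.077, "tz": 0.0, "rx": 0, "ry": 0, "rz": 0, "hand": 0.5},
    {"tx": 0.032, "ty": 0.077, "tz": 0.0, "rx": 0, "ry": 0, "rz": 0, "hand": 0.5}
  ]
}}

```text
clock: 13.25
tcp_pos: [560.7, 180.1, 177.3]
ee_rot: [0.031, 1.0, 0.0, 0.001]
wrist_force: [0.5, -1.0, -3.0]
gripper_width: 58.8
gripper_force: 57.2
```

```bash
python3 - <<'E'
from h import *
im,m=look([("handle",54),("wide_lane",18),("narrow_lane",18),("battery_pack",170)],"w5")
E
```

```text
handle 0.68 [449.2 182.3  52.5]
wide_lane cut 0.87 [535.7 176.9] [287. 204.] 87.5
narrow_lane 0.73 [566.7 246.7  13.5]
narrow_lane cut 0.95 [535.5 176.9] [283. 204.] 87.8
battery_pack cut 0.84 [554.9 180.9] [59. 89.] -3.1
battery_pack cut 0.63 [485.7  73.4] [ 9. 49.] -89.6
13.25 [560.7 180.1 177.3] yaw 86.3 58.75635831786556 [ 0.5 -1.  -3. ]
```

View pics/w5.png

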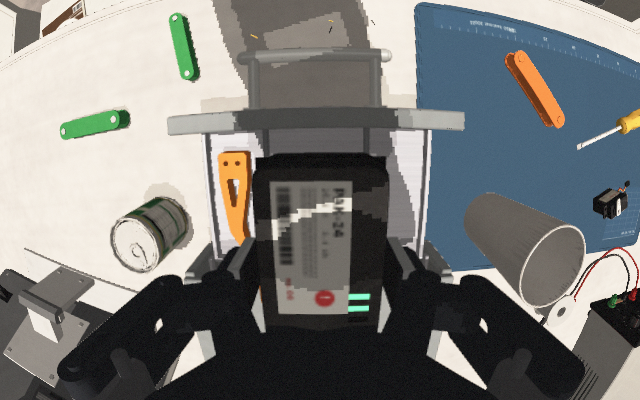

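```bash
python3 - <<'E'
from h import *
print("bar",ray("wrist",[(247,57),(388,55)],54).round(1)[:,:2].tolist())
print("panel inner",ray("wrist",[(170,134),(463,129)],73).round(1)[:,:2].tolist())
print("panel outer",ray("wrist",[(168,117),(464,111)],73).round(1)[:,:2].tolist())
print("sides",ray("wrist",[(205,140),(428,140)],30).round(1)[:,:2].tolist())
print("battery top corners",ray("wrist",[(256,158),(387,156)],168).round(1)[:,:2].tolist())
E
```

```text
bar [[444.3, 127.7], [450.0, 236.7]]
panel inner [[497.5, 65.5], [508.4, 289.2]]
panel outer [[484.2, 65.3], [494.6, 290.3]]
sides [[507.7, 77.7], [520.7, 275.1]]
battery top corners [[510.6, 153.9], [513.2, 208.2]]
```

{"fn": "move_arm", "kwargs": {
  "plan": [
    {"tx": 0.0045, "ty": -0.0035, "tz": -0.02, "rx": 0, "ry": 0, "rz": 0.7, "hand": 0.5},
    {"tx": 0.0045, "ty": -0.0035, "tz": -0.05, "rx": 0, "ry": 0, "rz": 0.7, "hand": 0.5},
    {"tx": 0.0045, "ty": -0.0035, "tz": -0.08, "rx": 0, "ry": 0, "rz": 0.7, "hand": 0.5},
    {"tx": 0.0045, "ty": -0.0035, "tz": -0.1, "rx": 0, "ry": 0, "rz": 0.7, "hand": 0.5},
    {"tx": 0.0045, "ty": -0.0035, "tz": -0.1, "rx": 0, "ry": 0, "rz": 0.7, "hand": 0.5}
  ]
}}

```text
clock: 14.2
tcp_pos: [563.4, 173.4, 73.6]
ee_rot: [0.026, 1.0, -0.001, -0.002]
wrist_force: [-0.2, 0.5, -2.2]
gripper_width: 59.0
gripper_force: 57.1
```

{"fn": "move_arm", "kwargs": {
  "plan": [
    {"tx": 0, "ty": 0, "tz": -0.004, "rx": 0, "ry": 0, "rz": 0, "hand": 0.5},
    {"tx": 0, "ty": 0, "tz": -0.007, "rx": 0, "ry": 0, "rz": 0, "hand": 0.5},
    {"tx": 0, "ty": 0, "tz": -0.01, "rx": 0, "ry": 0, "rz": 0, "hand": 0.5},
    {"tx": 0, "ty": 0, "tz": -0.01, "rx": 0, "ry": 0, "rz": 0, "hand": 0.5}
  ]
}}

```text
clock: 14.6
tcp_pos: [565.0, 174.0, 66.7]
ee_rot: [0.026, 1.0, 0.0, 0.0]
wrist_force: [-0.2, -0.8, -3.1]
gripper_width: 58.8
gripper_force: 57.2
```

{"fn": "move_arm", "kwargs": {
  "plan": [
    {"tx": 0, "ty": 0, "tz": -0.002, "rx": 0, "ry": 0, "rz": 0, "hand": 0.5},
    {"tx": 0, "ty": 0, "tz": -0.003, "rx": 0, "ry": 0, "rz": 0, "hand": 0.5},
    {"tx": 0, "ty": 0, "tz": -0.003, "rx": 0, "ry": 0, "rz": 0, "hand": 0.5}
  ]
}}

```text
clock: 14.9
tcp_pos: [566.7, 174.0, 66.5]
ee_rot: [0.026, 1.0, 0.0, 0.003]
wrist_force: [-0.4, -3.9, 17.9]
gripper_width: 58.4
gripper_force: 59.7
```

Contact. I release and rise, then head for the hex keys.

{"fn": "move_arm", "kwargs": {
  "plan": [
    {"tx": 0, "ty": 0, "tz": 0.001, "rx": 0, "ry": 0, "rz": 0, "hand": -0.6},
    {"tx": 0, "ty": 0, "tz": 0.001, "rx": 0, "ry": 0, "rz": 0, "hand": -0.6},
    {"tx": 0, "ty": 0, "tz": 0.001, "rx": 0, "ry": 0, "rz": 0, "hand": -0.6},
    {"tx": 0, "ty": 0, "tz": 0.03, "rx": 0, "ry": 0, "rz": 0, "hand": -0.6},
    {"tx": 0, "ty": 0, "tz": 0.07, "rx": 0, "ry": 0, "rz": 0, "hand": -0.6}
  ]
}}

```text
clock: 15.4
tcp_pos: [563.7, 173.7, 132.1]
ee_rot: [0.026, 1.0, -0.001, -0.002]
wrist_force: [0.8, 0.1, 0.6]
gripper_width: 68.6
gripper_force: 0.0
```

{"fn": "move_arm", "kwargs": {
  "plan": [
    {"tx": -0.01, "ty": -0.03, "tz": 0.03, "rx": 0, "ry": 0, "rz": -8, "hand": -0.3},
    {"tx": -0.03, "ty": -0.07, "tz": 0.04, "rx": 0, "ry": 0, "rz": -16, "hand": -0.3},
    {"tx": -0.05, "ty": -0.11, "tz": 0.04, "rx": 0, "ry": 0, "rz": -24, "hand": -0.3},
    {"tx": -0.07, "ty": -0.15, "tz": 0.04, "rx": 0, "ry": 0, "rz": -32, "hand": -0.3},
    {"tx": -0.09, "ty": -0.19, "tz": 0.04, "rx": 0, "ry": 0, "rz": -40, "hand": -0.3}
  ]
}}

```text
clock: 15.9
tcp_pos: [473.7, -17.3, 173.3]
ee_rot: [0.368, 0.93, 0.0, 0.0]
wrist_force: [1.3, -1.1, -0.1]
gripper_width: 55.5
gripper_force: 0.0
```

{"fn": "move_arm", "kwargs": {
  "plan": [
    {"tx": 0, "ty": -0.02, "tz": 0, "rx": 0, "ry": 0, "rz": -8, "hand": -0.3},
    {"tx": 0, "ty": -0.03, "tz": 0, "rx": 0, "ry": 0, "rz": -16, "hand": -0.3},
    {"tx": 0, "ty": -0.04, "tz": 0, "rx": 0, "ry": 0, "rz": -24, "hand": -0.3},
    {"tx": 0, "ty": -0.045, "tz": 0, "rx": 0, "ry": 0, "rz": -32, "hand": -0.3},
    {"tx": 0, "ty": -0.05, "tz": 0, "rx": 0, "ry": 0, "rz": -40, "hand": -0.3}
  ]
}}

```text
clock: 16.4
tcp_pos: [474.6, -66.4, 173.2]
ee_rot: [0.664, 0.747, -0.0, -0.0]
wrist_force: [-0.3, 0.5, 0.4]
gripper_width: 55.5
gripper_force: 0.0
```

```bash
python3 - <<'E'
from h import *
im,m=look([("hex_keys",20)])
n="top";im=capture(n)
for t,z in(("handle",56),("wide_lane",73),("narrow_lane",73),("battery_pack",60),("hex_keys",20)):
  for p in pinpoint(n,t)[:3]: print(n,t,round(p["score"],2),toworld(n,p["centre"]).round(0))
for k in cut_out(n,"battery_pack"): print(*rect(n,k["pixels"],60,cam(n)))
E
```

```text
hex_keys 0.78 [416.3  55.1  -3.4]
hex_keys 0.68 [474.1 -68.3   0.7]
hex_keys cut 0.88 [473.9 -68.5] [21. 99.] -90.0
hex_keys cut 0.83 [414.6  52.5] [71. 18.] 10.5
16.4 [474.6 -66.4 173.2] yaw 7.2 55.52475299713475 [-0.3  0.5  0.4]
top handle 0.55 [451. 188.  55.]
top wide_lane 0.65 [565. 177.  19.]
top wide_lane 0.19 [696. 170.   1.]
top narrow_lane 0.87 [571. 253.  16.]
top battery_pack 0.87 [569. 175.  20.]
top hex_keys 0.85 [468. 417.   7.]
top hex_keys 0.59 [411.  55.  -1.]
[563.5 173.5] [60. 91.] -0.6
```

{"fn": "move_arm", "kwargs": {
  "plan": [
    {"tx": -0.001, "ty": -0.002, "tz": -0.04, "rx": 0, "ry": 0, "rz": -7.2, "hand": -0.2},
    {"tx": -0.001, "ty": -0.002, "tz": -0.08, "rx": 0, "ry": 0, "rz": -7.2, "hand": 0},
    {"tx": -0.001, "ty": -0.002, "tz": -0.115, "rx": 0, "ry": 0, "rz": -7.2, "hand": 0.1},
    {"tx": -0.001, "ty": -0.002, "tz": -0.125, "rx": 0, "ry": 0, "rz": -7.2, "hand": 0.1},
    {"tx": -0.001, "ty": -0.002, "tz": -0.125, "rx": 0, "ry": 0, "rz": -7.2, "hand": 0.1}
  ]
}}

```text
clock: 17.4
tcp_pos: [473.4, -68.0, 47.7]
ee_rot: [0.708, 0.706, -0.001, -0.001]
wrist_force: [0.2, -0.6, 0.5]
gripper_width: 38.6
gripper_force: 0.0
```

{"fn": "move_arm", "kwargs": {
  "plan": [
    {"tx": 0, "ty": 0, "tz": 0, "rx": 0, "ry": 0, "rz": 0, "hand": 1},
    {"tx": 0, "ty": 0, "tz": 0, "rx": 0, "ry": 0, "rz": 0, "hand": 1},
    {"tx": 0, "ty": 0, "tz": 0, "rx": 0, "ry": 0, "rz": 0, "hand": 1},
    {"tx": 0, "ty": 0, "tz": 0, "rx": 0, "ry": 0, "rz": 0, "hand": 1}
  ],
  "newtons": 40
}}

```text
clock: 17.8
tcp_pos: [474.1, -68.1, 49.1]
ee_rot: [0.708, 0.706, 0.0, 0.001]
wrist_force: [-0.8, -0.7, 0.3]
gripper_width: -0.0
gripper_force: 0.0
```

{"fn": "move_arm", "kwargs": {
  "plan": [
    {"tx": 0, "ty": 0, "tz": 0.01, "rx": 0, "ry": 0, "rz": 0, "hand": 1},
    {"tx": 0, "ty": 0, "tz": 0.03, "rx": 0, "ry": 0, "rz": 0, "hand": 1},
    {"tx": 0, "ty": 0, "tz": 0.06, "rx": 0, "ry": 0, "rz": 0, "hand": 1},
    {"tx": 0, "ty": 0, "tz": 0.1, "rx": 0, "ry": 0, "rz": 0, "hand": 1},
    {"tx": 0, "ty": 0, "tz": 0.13, "rx": 0, "ry": 0, "rz": 8, "hand": 1}
  ]
}}

```text
clock: 18.3
tcp_pos: [473.8, -68.1, 181.3]
ee_rot: [0.657, 0.754, 0.0, 0.001]
wrist_force: [0.8, -0.1, -1.1]
gripper_width: 0.3
gripper_force: 0.0
```

{"fn": "move_arm", "kwargs": {
  "plan": [
    {"tx": 0, "ty": 0, "tz": -0.03, "rx": 0, "ry": 0, "rz": -8, "hand": 0.1},
    {"tx": 0, "ty": 0, "tz": -0.06, "rx": 0, "ry": 0, "rz": -8, "hand": 0.1},
    {"tx": 0, "ty": 0, "tz": -0.09, "rx": 0, "ry": 0, "rz": -8, "hand": 0.1},
    {"tx": 0, "ty": 0, "tz": -0.12, "rx": 0, "ry": 0, "rz": -8, "hand": 0.1},
    {"tx": 0, "ty": 0, "tz": -0.145, "rx": 0, "ry": 0, "rz": -8, "hand": 0.1}
  ]
}}

```text
clock: 18.8
tcp_pos: [473.6, -68.0, 32.7]
ee_rot: [0.708, 0.706, 0.0, 0.0]
wrist_force: [0.7, 0.1, 1.1]
gripper_width: 37.8
gripper_force: 0.0
```

{"fn": "move_arm", "kwargs": {
  "plan": [
    {"tx": 0, "ty": 0, "tz": 0, "rx": 0, "ry": 0, "rz": 0, "hand": 0.1},
    {"tx": 0, "ty": 0, "tz": 0, "rx": 0, "ry": 0, "rz": 0, "hand": 1},
    {"tx": 0, "ty": 0, "tz": 0, "rx": 0, "ry": 0, "rz": 0, "hand": 1},
    {"tx": 0, "ty": 0, "tz": 0, "rx": 0, "ry": 0, "rz": 0, "hand": 1},
    {"tx": 0, "ty": 0, "tz": 0, "rx": 0, "ry": 0, "rz": 0, "hand": 1}
  ],
  "newtons": 40
}}

```text
clock: 19.3
tcp_pos: [474.6, -68.2, 34.8]
ee_rot: [0.708, 0.706, 0.001, 0.001]
wrist_force: [-2.1, 1.1, 8.6]
gripper_width: 18.4
gripper_force: 39.9
```

{"fn": "move_arm", "kwargs": {
  "plan": [
    {"tx": 0, "ty": 0, "tz": 0.04, "rx": 0, "ry": 0, "rz": 0, "hand": 1},
    {"tx": 0, "ty": 0.01, "tz": 0.08, "rx": 0, "ry": 0, "rz": 8, "hand": 1},
    {"tx": 0, "ty": 0.03, "tz": 0.12, "rx": 0, "ry": 0, "rz": 16, "hand": 1},
    {"tx": 0.0, "ty": 0.06, "tz": 0.14, "rx": 0, "ry": 0, "rz": 24, "hand": 1},
    {"tx": 0.0, "ty": 0.09, "tz": 0.14, "rx": 0, "ry": 0, "rz": 32, "hand": 1}
  ]
}}

```text
clock: 19.8
tcp_pos: [474.8, 22.7, 177.2]
ee_rot: [0.484, 0.875, 0.002, 0.003]
wrist_force: [0.4, -0.1, -1.3]
gripper_width: 18.2
gripper_force: 39.8
```

{"fn": "move_arm", "kwargs": {
  "plan": [
    {"tx": 0.01, "ty": 0.035, "tz": 0, "rx": 0, "ry": 0, "rz": 8, "hand": 1},
    {"tx": 0.02, "ty": 0.07, "tz": 0, "rx": 0, "ry": 0, "rz": 16, "hand": 1},
    {"tx": 0.03, "ty": 0.105, "tz": 0, "rx": 0, "ry": 0, "rz": 24, "hand": 1},
    {"tx": 0.04, "ty": 0.14, "tz": 0, "rx": 0, "ry": 0, "rz": 32, "hand": 1},
    {"tx": 0.05, "ty": 0.175, "tz": 0, "rx": 0, "ry": 0, "rz": 40, "hand": 1}
  ]
}}

```text
clock: 20.3
tcp_pos: [523.9, 198.5, 174.1]
ee_rot: [0.155, 0.988, 0.0, 0.0]
wrist_force: [0.4, -0.4, -0.5]
gripper_width: 17.9
gripper_force: 39.8
```

{"fn": "move_arm", "kwargs": {
  "plan": [
    {"tx": 0.02, "ty": 0.03, "tz": 0, "rx": 0, "ry": 0, "rz": 7.5, "hand": 1},
    {"tx": 0.035, "ty": 0.045, "tz": 0, "rx": 0, "ry": 0, "rz": 15, "hand": 1},
    {"tx": 0.045, "ty": 0.05, "tz": 0, "rx": 0, "ry": 0, "rz": 15, "hand": 1},
    {"tx": 0.045, "ty": 0.05, "tz": -0.02, "rx": 0, "ry": 0, "rz": 15, "hand": 1},
    {"tx": 0.045, "ty": 0.05, "tz": -0.03, "rx": 0, "ry": 0, "rz": 15, "hand": 1}
  ]
}}

```text
clock: 20.8
tcp_pos: [568.3, 246.9, 142.4]
ee_rot: [0.027, 1.0, -0.0, -0.001]
wrist_force: [-0.3, 0.2, -1.7]
gripper_width: 18.2
gripper_force: 39.8
```

```bash
python3 - <<'E'
from h import *
im,m=look([("narrow_lane",18),("wide_lane",18),("battery_pack",60),("hex_keys",125),("handle",54)],"w6")
E
```

```text
narrow_lane cut 0.82 [525.8 164. ] [208. 290.] -79.5
wide_lane cut 0.84 [525.2 164.3] [207. 288.] -79.5
battery_pack 0.9 [568.  171.1  18. ]
battery_pack cut 0.69 [566.4 178.9] [66. 98.] -2.4
hex_keys 0.91 [570.9 248.5 105. ]
hex_keys 0.63 [418.7  54.4  -1.3]
hex_keys 0.6 [467.6 416.4   2.7]
hex_keys cut 0.86 [484.6 342.3] [56. 18.] 41.8
hex_keys cut 0.63 [454.3 146.7] [42. 13.] 10.3
hex_keys cut 0.62 [567.6 247.6] [20. 95.] -3.3
handle 0.61 [450.1 179.9  51.3]
handle cut 0.72 [531.  172.2] [251. 177.] 88.3
20.8 [568.3 246.9 142.4] yaw 86.9 18.233840615842706 [-0.3  0.2 -1.7]
```

View pics/w6.png

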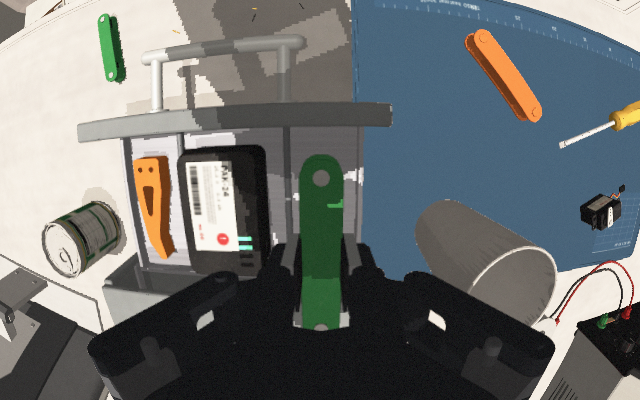

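The battery sits in the wide lane at (225,210). The hex keys are held over the narrow lane, whose walls show at columns 290 and 360.

```bash
python3 - <<'E'
from h import *
print(ray("wrist",[(290,140)],26).round(1),ray("wrist",[(360,140)],30).round(1),ray("wrist",[(80,142),(392,125)],73).round(1)[:,:2].tolist())
E
```

```text
[[521.5 226.8  26. ]] [[523.9 279.4  30. ]] [[501.4, 67.9], [511.4, 294.4]]
```

{"fn": "move_arm", "kwargs": {
  "plan": [
    {"tx": 0.002, "ty": 0, "tz": -0.03, "rx": 0, "ry": 0, "rz": 0, "hand": 1},
    {"tx": 0.002, "ty": 0, "tz": -0.055, "rx": 0, "ry": 0, "rz": 0, "hand": 1},
    {"tx": 0.002, "ty": 0, "tz": -0.075, "rx": 0, "ry": 0, "rz": 0, "hand": 1},
    {"tx": 0.002, "ty": 0, "tz": -0.086, "rx": 0, "ry": 0, "rz": 0, "hand": 1},
    {"tx": 0.002, "ty": 0, "tz": -0.086, "rx": 0, "ry": 0, "rz": 0, "hand": 1}
  ]
}}

```text
clock: 21.85
tcp_pos: [570.2, 246.7, 56.1]
ee_rot: [0.027, 1.0, -0.0, -0.001]
wrist_force: [-0.1, 0.1, -0.9]
gripper_width: 18.1
gripper_force: 39.8
```

{"fn": "move_arm", "kwargs": {
  "plan": [
    {"tx": 0, "ty": 0, "tz": 0, "rx": 0, "ry": 0, "rz": 0, "hand": 1},
    {"tx": 0, "ty": 0, "tz": 0, "rx": 0, "ry": 0, "rz": 0, "hand": 1}
  ]
}}

```text
clock: 22.05
tcp_pos: [571.3, 247.2, 58.6]
ee_rot: [0.027, 1.0, 0.0, 0.001]
wrist_force: [-0.1, 0.1, -1.7]
gripper_width: 18.3
gripper_force: 39.8
```

{"fn": "move_arm", "kwargs": {
  "plan": [
    {"tx": 0, "ty": 0, "tz": -0.002, "rx": 0, "ry": 0, "rz": 0, "hand": 1},
    {"tx": 0, "ty": 0, "tz": -0.004, "rx": 0, "ry": 0, "rz": 0, "hand": 1},
    {"tx": 0, "ty": 0, "tz": -0.004, "rx": 0, "ry": 0, "rz": 0, "hand": 1}
  ]
}}

```text
clock: 22.35
tcp_pos: [570.6, 246.9, 53.1]
ee_rot: [0.027, 1.0, -0.0, -0.0]
wrist_force: [0.0, 0.0, -1.1]
gripper_width: 18.1
gripper_force: 39.8
```

{"fn": "move_arm", "kwargs": {
  "plan": [
    {"tx": 0, "ty": 0, "tz": -0.001, "rx": 0, "ry": 0, "rz": 0, "hand": 0.5},
    {"tx": 0, "ty": 0, "tz": 0, "rx": 0, "ry": 0, "rz": 0, "hand": 0.25},
    {"tx": 0, "ty": 0, "tz": 0.003, "rx": 0, "ry": 0, "rz": 0, "hand": 0.25},
    {"tx": 0, "ty": 0, "tz": 0.03, "rx": 0, "ry": 0, "rz": 0, "hand": 0.25},
    {"tx": 0, "ty": 0, "tz": 0.07, "rx": 0, "ry": 0, "rz": 0, "hand": 0.25}
  ]
}}

```text
clock: 22.85
tcp_pos: [569.8, 246.6, 122.4]
ee_rot: [0.027, 1.0, -0.001, -0.002]
wrist_force: [0.7, 0.4, 0.8]
gripper_width: 31.8
gripper_force: 0.0
```

{"fn": "move_arm", "kwargs": {
  "plan": [
    {"tx": -0.01, "ty": 0, "tz": 0.03, "rx": 0, "ry": 0, "rz": 0, "hand": 0.25},
    {"tx": -0.03, "ty": -0.02, "tz": 0.06, "rx": 0, "ry": 0, "rz": 0, "hand": 0.25},
    {"tx": -0.05, "ty": -0.04, "tz": 0.08, "rx": 0, "ry": 0, "rz": 0, "hand": 0.25},
    {"tx": -0.05, "ty": -0.04, "tz": 0.08, "rx": 0, "ry": 0, "rz": 0, "hand": 0.25}
  ]
}}

```text
clock: 23.25
tcp_pos: [520.3, 205.8, 206.9]
ee_rot: [0.028, 1.0, 0.001, 0.002]
wrist_force: [1.2, 1.1, -0.1]
gripper_width: 31.7
gripper_force: 0.0
```

```bash
python3 - <<'E'
from h import *
im,m=look([("narrow_lane",18),("wide_lane",18),("battery_pack",60),("hex_keys",39),("handle",54),("tin",72),("tumbler",120)],"w7")
E
```

```text
narrow_lane 0.69 [571.5 248.7  10. ]
narrow_lane cut 0.93 [541.6 171.4] [278. 199.] 86.8
wide_lane cut 0.74 [541.1 171.1] [277. 199.] 86.3
battery_pack 0.91 [566.2 174.3  17.4]
battery_pack cut 0.78 [563.8 174.9] [ 59. 103.] -3.1
hex_keys 0.95 [467.9 419.4   6.9]
hex_keys 0.92 [417.4  57.4  -1.1]
hex_keys 0.66 [574.2 249.6  19.4]
hex_keys cut 0.76 [468.1 399.6] [97. 30.] 41.2
hex_keys cut 0.74 [557.1 247.1] [24. 76.] -2.6
hex_keys cut 0.56 [416.7  70.7] [67. 20.] 10.3
handle 0.93 [453.  181.2  52.2]
handle cut 0.93 [531.3 175.9] [245. 175.] 86.6
tin 0.84 [589.    8.4  -1.7]
tin cut 0.98 [576.9  26.5] [ 56. 103.] -50.3
tumbler 0.76 [609.2 360.1   1.6]
tumbler cut 0.88 [583.6 347.2] [140.  44.] 54.9
23.25 [520.3 205.8 206.9] yaw 86.9 31.745880261604373 [ 1.2  1.1 -0.1]
```

View pics/w7.png

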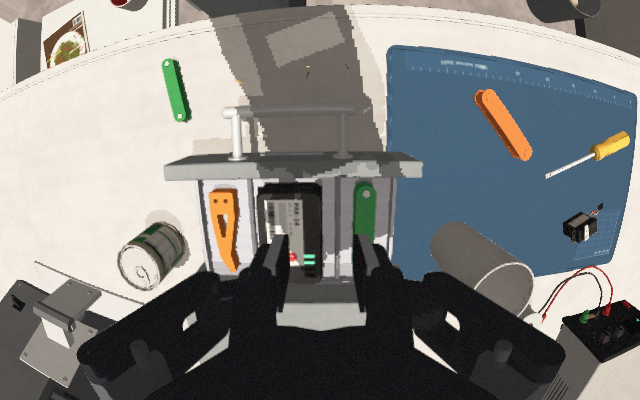

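Both tools lie flat in their lanes: the battery at (290,232) and the hex keys at (365,210). The drawer is open, and the tin and the tumbler are where they were. I'm handing in.

```bash
python3 -c "
from bench import *
print(hand_in())"
```

```text
the job is handed in; nothing more can be done
None
```

I handed the job in with the battery pack flat in the wide lane, the hex keys flat in the empty narrow lane and the drawer open about 110 mm; hand-in returned no verdict. The tin and tumbler measured unmoved at the end, and the tape roll was not re-measured.

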